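Drive the clamp wedge tight

ROBOT

A 7-joint arm with a two-finger parallel gripper is mounted at the origin on the work surface. World frame = base frame: x ahead of the robot, y to its left, z up, the work surface at z = 0. Lengths are in m, angles in rad, forces in N, time in s.
With the tool pointing down it reaches from about 0.425 to 0.825 m from the base axis. Payload 3.6 kg.
Tool frame: the origin (TCP) lies midway between the tips of the shut fingers; the grasp point (between the pads) lies env.grip_point_offset behind it (env.grip_point_offset is the distance from the TCP to the grasp point, in m); y points along the fingers, x is the direction in which the jaws open and shut, and the axes are right-handed (so a half turn about y gives the same grasp; the last joint's range is limited). The gripper opens to 85 mm and grips with 20 to 120 N. Pads are 22 mm wide; open, the fingers measure 114 mm over their backs; the gripper's body (76 mm by 85 mm) begins 54 mm behind the grasp point. The pads swing forward as they close: fully open they stand 13 mm farther back than shut.
Start: joints at [1.093, 0.615, -0.013, 1.423, 0.008, 1.103, -0.04], TCP at [0.284, -0.585, 0.231] pointing down, gripper open.
Joint ranges: [-3.12, 3.12], [-0.3, 2.06], [-1.34, 1.32], [0.26, 2.42], [-1.36, 4.5], [0.01, 1.98], [-2.84, 2.84]. Speed limits (rad/s): [2.79, 2.79, 3.14, 3.14, 3.14, 3.14, 3.14].

INTERFACE

Orientations are given as [roll, pitch, yaw] about the fixed x, y, z axes, in that order (R = Rz(yaw) Ry(pitch) Rx(roll)).
In Python, from bench import env gives the robot as it stands.
- The arm moves only by the tool send_rows, never from a script. Its argument "rows" is a list of rows, each a list of 7 numbers: the closure, from 0 (fully open) to 1 (shut), then the shift along the tool's x, y, z in mm, then the turn, a rotation vector about the tool's x, y, z in rad. A call has 1 to 8 rows; each row shifts and turns the pose as measured when the row begins, along the tool's axes as they then stand; what a row does not reach is not made up. A row lasts 1/10 s, in which the tool goes at most 50 mm and 8.59 degrees, less where a joint would pass 70% of its speed; a pose out of reach is approached as far as the arm can. A call with a gripper value outside its range is refused whole. The fingers move at their own pace and stop on an object; "grip_force" is the grip in N (left out, the last holds). Time passes only in rows, so rows that do not move let the fingers close. It gives the time, the measured TCP pose, the force and the opening at its end, in the units of the state.
- env.get_state(): the state, without advancing time (a new reading comes with each control period).
- env.get_image(name): name is "scene" or "top" or "wrist"; returns (picture, depth): 420x560x3 uint8, red, green, blue; 420x560 float32, m along the optical axis (not along the pixel's ray), 0 where there is no reading.
- env.camera_info(name): a dict with "fx", "fy", "cx", "cy" (pixels), "k1" (the pictures are not rectified: a ray, as slopes to the right and down, at radius r is drawn at 1 + k1 r^2 times it, then the intrinsics apply), "T" (4x4, takes a point from camera to world coordinates). Camera axes: x right, y up, looking along -z (the intrinsics and any distortion apply to the point x, -y, -z); pixel columns grow to the right and rows downward; lengths in m; the calibration is good to about 2 mm. A picture is of the moment at which its call begins: read the wrist's pose just before it. camera_info takes no time and is no camera call; for the wrist camera it gives the pose at the moment of the call.
- env.sign_off(): hands the job in, once; it reports no verdict.
The state is a dict: "time": time; "joints": joint angles; "qvel": joint speeds; "effort": joint torques, N m; "tcp_pos": TCP position; "tcp_rot": TCP orientation; "contact_force": force on the tool from outside, world axes, zero at the start; "ft_torque": the same for the moment, N m; "finger_gap": finger opening in m.
Only numpy, scipy, OpenCV 4.12 (cv2) and the standard library are available. Lean on these libraries where they do the work, as an engineer would, in place of code of your own. Each camera call takes 0.05 s, during which the arm holds its last target.

TASK

The aluminium block in the wedge clamp is still loose: pick up the steel hammer and, with a striking face of its head, tap the thick end of the wedge that is started in the clamp, drawing back clear after each tap, until a further tap no longer moves it and the block is pressed against the far rail. Touch neither wedge nor block with the gripper. Then lay the hammer down flat on the bench top, off the clamp.

Things in the scene. Friction and masses are not known exactly. Their poses are not given: they have to be found in the camera images.
- hammer: Steel hammer lying on the bench (not the rubber mallet); 0.4-0.65 kg. Origin: centre of the head, 14 mm above the bench; z up. Striking faces (28 mm round) at y = +45 and -45 mm, head 28 mm wide in x. Wooden handle, 26 mm wide and high, along -x from x = -14 to -214 mm, its middle 13 mm above the bench. Centre of mass near x = -30; gripping across the handle at x = -45 clears the head.
- wedge: Pale wooden wedge in the clamp's gap (a spare lies outside): 120 long, 32 high, 40 to 20 mm thick. Origin: underside, mid-length. +y: butt (thick end) to tip, the way to drive it, roughly world +y; z up. Butt face at y = -60, x = -25 to +15. Side x = +15 bears on the block, the other slants 1 in 6. Starts 30-50 mm short of tight; slides with up to about 12 N of friction, stays put.
- block: Loose aluminium block, 70 (x) by 100 (y) by 25 mm high, two dark bores on top, about 0.45 kg, on the clamp's plate between the wedge and the far rail. Origin: centre of its underside. It starts 1-3 mm off the rail; against the rail its origin is at x = +25 mm in the clamp's frame. The wedge pushes it there.
- clamp: Dark steel plate fixed to the bench, 200 (x) by 220 (y) by 18 mm thick, with three wooden stops, tops 52 mm or less above the bench. Origin: centre of its underside; z up; axes within 15 degrees of the world's. Far rail: face at x = +60. End stop: face y = +60. Slanted near cheek: y = -50 to +75, x = -85 to -12. Wedge tight: its origin near x = -25, y = -25 here, its butt 35 mm out of the gap.
Things that resemble listed ones, but are neither listed nor needed, are in the scene too. Leave any green look-alike of the wedge alone.

How it is judged:
On the way, in this order (a step that is already met when the one before it is completed fails the run):
1. the held hammer strikes the wedge's thick end with a face of its head (contact force between hammer and wedge above 1 N and contact force between the fingers and hammer above 0.5 N and y of hammer in the frame of wedge below -0.09 m and x of hammer in the frame of wedge between -0.035 and 0.025 m).
2. the hammer is drawn back clear of the wedge by 8 mm or more, or lifted above it (contact force between hammer and wedge below 0.1 N and (y of hammer in the frame of wedge below -0.113 m or z of hammer in the frame of wedge above 0.06 m)), for 0.05 s.
3. the held hammer strikes the wedge again and the wedge is home (all of step 1 and y of wedge in the frame of clamp above -0.035 m and height (world z) of wedge below 0.026 m and angle between the y axis of wedge and the y axis of clamp, either way round below 0.12 rad and x of wedge in the frame of clamp between -0.035 and -0.015 m).
At the end, for the whole second after the job is handed in: Wedge flat on the clamp plate, straight in its gap (7 degrees), within 10 mm of its tight place; block flat, straight (6 degrees) and within 2.5 mm of the far rail; hammer released, flat (6 degrees) on the bench top, off clamp and wedge; all at rest (y of wedge in the frame of clamp above -0.035 m and height (world z) of wedge below 0.026 m and angle between the y axis of wedge and the y axis of clamp, either way round below 0.12 rad and x of wedge in the frame of clamp between -0.035 and -0.015 m and x of block in the frame of clamp above 0.0225 m and angle between the y axis of block and the y axis of clamp, either way round below 0.1 rad and height (world z) of block below 0.024 m and contact force between hammer and wedge below 0.1 N and contact force between hammer and clamp below 0.1 N and height (world z) of hammer below 0.022 m and angle between hammer's own x axis and vertical between 1.47 and 1.67 rad and linear speed of each of hammer, wedge, block below 0.02 m/s); the robot touches nothing.
It fails at once if the gripper or arm touches the wedge (contact force between any of the fingers, the arm and wedge above 0.5 N).
It fails at once if the gripper or arm pushes the block (contact force between any of the fingers, the arm and block above 0.5 N).
It also fails if it takes over 51 s, if anything falls off the work surface, if the arm or the gripper's body presses on something with over 40 N, if the wrist force passes 120 N, or if a joint passes its speed limit or range.

## Working session

There is one attempt and no reset: what is moved stays moved. The work goes in short steps, Python scripts to look and compute and a tool call to move; the robot and the scene stay as the last step left them, time stands still between calls to the robot, and variables do not carry over. Pictures are saved under pics/ and viewed, and the job is handed in when it is done.

Besides the shell and the picture viewer there is one more tool, called after ">>>" as name(argument=value, ...), one argument or row to a line, values as JSON. send_rows: Moves the arm, as the interface text tells. Its arguments: {"type":"object","properties":{"rows":{"type":"array"},"grip_force":{"type":"number"}},"required":["rows"]}

```bash
ls; mkdir -p pics
python3 - <<'E'
from bench import env
import cv2,numpy as np
s=env.get_state();print(s['time'],s['tcp_pos'],s['tcp_rot'],s['finger_gap'],env.grip_point_offset)
for n in ('scene','top','wrist'):
    im,d=env.get_image(n);cv2.imwrite(f'pics/{n}0.png',im[:,:,::-1]);np.save(f'pics/{n}0.npy',d);c=env.camera_info(n);print(n,c)
    np.savez(f'pics/{n}0.npz',im=im,d=d,**{k:v for k,v in c.items()})
E
```

```text
pics
0.0 [ 0.28345304 -0.58406753  0.23013012] [-1.57083458  0.00259027 -1.11888528] 0.08558141436285151 0.0187
scene {'fx': 386.58414583757946, 'fy': 386.58414583757946, 'cx': 281.8700253559462, 'cy': 204.09632989775372, 'k1': 0.004117797535200785, 'T': array([[ 0.76163518, -0.41177241,  0.5003552 ,  0.99849491],
       [ 0.64800516,  0.48269426, -0.58914816, -0.56289541],
       [ 0.00107637,  0.77294872,  0.63446758,  0.70511563],
       [ 0.        ,  0.        ,  0.        ,  1.        ]])}
top {'fx': 412.9635207121228, 'fy': 412.9635207121228, 'cx': 278.55066126806935, 'cy': 211.78781846833925, 'k1': -0.09711250891091583, 'T': array([[ 0.02319018,  0.99116898, -0.13056138,  0.3800994 ],
       [-0.99972627,  0.02258665, -0.00610172,  0.03498634],
       [-0.00309889,  0.13066714,  0.99142145,  0.96506896],
       [ 0.        ,  0.        ,  0.        ,  1.        ]])}
wrist {'fx': 352.38673162400454, 'fy': 352.38673162400454, 'cx': 279.53255574540856, 'cy': 209.98303960792742, 'k1': 0.010091937217894151, 'T': array([[ 0.43647209,  0.84897711,  0.29787577,  0.36008083],
       [-0.89971545,  0.41261243,  0.14234852, -0.54736418],
       [-0.00205661, -0.33013459,  0.94393163,  0.37269581],
       [ 0.        ,  0.        ,  0.        ,  1.        ]])}
```

View pics/scene0.png

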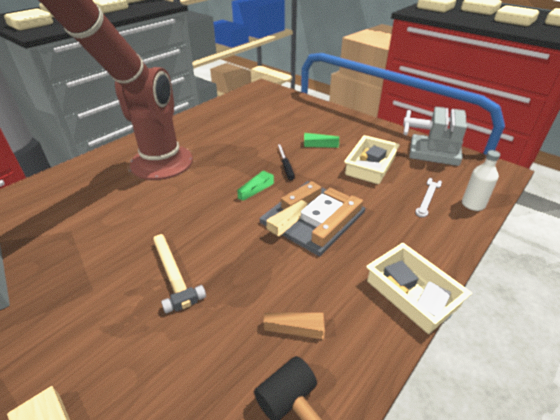

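View pics/top0.png

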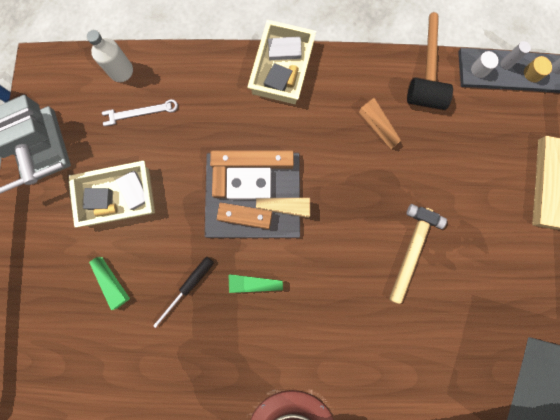

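View pics/wrist0.png

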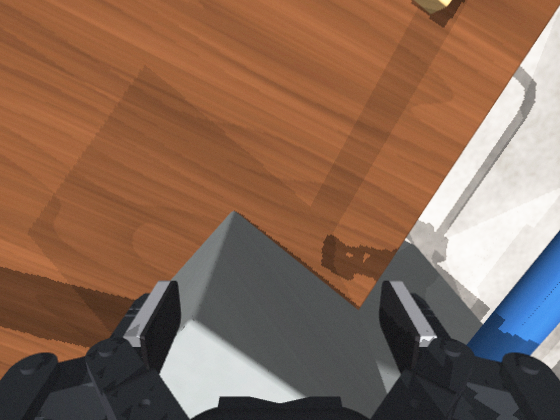

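Top view: the steel hammer has its head at (427,217) and its handle end at (398,300). It could be mistaken for the black rubber mallet at (430,95). The wedge is the pale one in the clamp at (285,206). It could be mistaken for the brown spare at (380,123) or the green ones at (256,284) and (108,283). The block, with two bores, is at (249,183). Next I take one close crop of each and measure.

```bash
cat > h.py <<'E'
import numpy as np,cv2
from bench import env
def load(f):
    z=np.load(f);return {k:z[k] for k in z.files}
def snap(n,f):
    c=env.camera_info(n);im,d=env.get_image(n);np.savez(f,im=im,d=d,**c);return load(f+('' if f.endswith('.npz') else '.npz'))
def slopes(c,uv):
    uv=np.atleast_2d(np.asarray(uv,float));p=(uv-[float(c['cx']),float(c['cy'])])/float(c['fx']);q=p.copy()
    for _ in range(20): q=p/(1+float(c['k1'])*(q**2).sum(1,keepdims=True))
    return q
def onplane(c,uv,z):
    q=slopes(c,uv);T=c['T'];d=np.c_[q[:,0],-q[:,1],-np.ones(len(q))]@T[:3,:3].T
    o=T[:3,3];t=(z-o[2])/d[:,2];return o+d*t[:,None]
def bydepth(c,uv):
    q=slopes(c,uv);T=c['T'];uv=np.atleast_2d(uv).astype(int);D=c['d'][uv[:,1],uv[:,0]]
    d=np.c_[q[:,0],-q[:,1],-np.ones(len(q))]@T[:3,:3].T;return T[:3,3]+d*D[:,None]
def proj(c,P):
    T=c['T'];p=(np.atleast_2d(P)-T[:3,3])@T[:3,:3];s=np.c_[p[:,0]/-p[:,2],-p[:,1]/-p[:,2]]
    s=s*(1+float(c['k1'])*(s**2).sum(1,keepdims=True));return s*float(c['fx'])+[float(c['cx']),float(c['cy'])]
def crop(c,x0,y0,x1,y1,k,f):
    im=c['im'][y0:y1,x0:x1,::-1];cv2.imwrite(f,cv2.resize(im,None,fx=k,fy=k,interpolation=cv2.INTER_CUBIC))
E
python3 - <<'E'
from h import *
c=load('pics/top0.npz');a=c['im'][195:310,385:455,::-1];b=c['im'][140:255,190:330,::-1]
cv2.imwrite('pics/crop0.png',cv2.resize(np.hstack([a,b]),None,fx=3.8,fy=3.8,interpolation=cv2.INTER_CUBIC))
print(bydepth(c,[(427,217),(412,265),(400,295),(249,172),(290,208),(250,157),(270,230),(430,300)]).round(3))
# heights map stats
H,W=c['d'].shape;uu,vv=np.meshgrid(np.arange(W),np.arange(H));P=bydepth(c,np.c_[uu.ravel(),vv.ravel()]).reshape(H,W,3)
m=np.zeros((H,W),bool);m[195:310,385:455]=1
hd=m&(P[...,2]>.006)
pts=P[hd];print(len(pts),np.percentile(pts[:,2],[50,90,99]))
r=cv2.minAreaRect(np.argwhere(hd)[:,::-1].astype(np.float32));print(r)
E
```

```text
[[ 0.499 -0.303  0.027]
 [ 0.388 -0.266  0.025]
 [ 0.32  -0.238  0.026]
 [ 0.592  0.11   0.041]
 [ 0.51   0.015  0.051]
 [ 0.625  0.108  0.052]
 [ 0.462  0.06   0.016]
 [ 0.308 -0.317  0.   ]]
1589 [0.02550314 0.02881243 0.96506896]
((419.51409912109375, 251.20123291015625), (58.07265090942383, 110.21086883544922), 0.6227556467056274)
```

View pics/crop0.png

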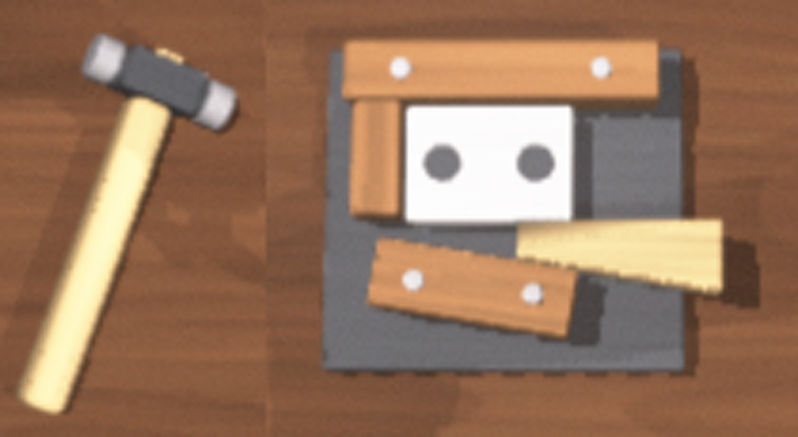

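The crop confirms both choices: the steel ball-face hammer has light striking faces at crop (103,60) and (217,105). The pale wedge sticks out of the gap, with its butt edge at crop x≈722.

```bash
cat > meas.py <<'E'
from h import *
def heights(c):
    H,W=c['d'].shape;uu,vv=np.meshgrid(np.arange(W),np.arange(H));return bydepth(c,np.c_[uu.ravel(),vv.ravel()]).reshape(H,W,3)
def wedge(c,box=None):
    hsv=cv2.cvtColor(c['im'],cv2.COLOR_RGB2HSV);P=heights(c)
    m=(hsv[...,0]>17)&(hsv[...,0]<32)&(hsv[...,1]>60)&(hsv[...,2]>150)&(P[...,2]>.035)&(P[...,2]<.065)
    n,l,st,_=cv2.connectedComponentsWithStats(m.astype(np.uint8));
    return m,l,st,P
def quad(mask,c,z):
    cn=max(cv2.findContours(mask.astype(np.uint8),cv2.RETR_EXTERNAL,cv2.CHAIN_APPROX_NONE)[0],key=cv2.contourArea)
    for e in np.linspace(1,8,40):
        a=cv2.approxPolyDP(cn,e,True)
        if len(a)<=4:break
    return a[:,0],onplane(c,a[:,0],z)
E
python3 - <<'E'
from meas import *
c=load('pics/top0.npz');P=heights(c);hsv=cv2.cvtColor(c['im'],cv2.COLOR_RGB2HSV)
for u,v in [(290,208),(310,207),(412,265),(427,217),(414,210),(442,223),(250,157),(222,200)]:print((u,v),hsv[v,u],P[v,u,2].round(3))
m,l,st,_=wedge(c);print([s for s in st[1:] if s[4]>50])
m2=m.copy();k=np.zeros_like(m);k[185:230,245:325]=1;a,w=quad(m&k,c,.05);print('wedge',a.tolist(),w.round(4).tolist())
# plate
k=np.zeros_like(m);k[140:255,190:330]=1
pl=k&(hsv[...,1]<70)&(hsv[...,2]<130)
cn=cv2.convexHull(np.argwhere(cv2.morphologyEx(pl.astype(np.uint8),cv2.MORPH_OPEN,np.ones((5,5))))[:,::-1].astype(np.int32))
r=cv2.minAreaRect(cn);bp=cv2.boxPoints(r);print('plate',bp.round(1).tolist(),onplane(c,bp,.018).round(4).tolist())
bl=k&(hsv[...,1]<40)&(hsv[...,2]>200);bl[:170]=0;bl[198:]=0
a,w=quad(bl,c,.043);print('block',a.tolist(),w.round(4).tolist())
# rail: wood orange, z~.05
k[:]=0;k[140:170,200:300]=1
rl=k&(P[...,2]>.045);a,w=quad(rl,c,.052);print('rail',a.tolist(),w.round(4).tolist())
# hammer
k[:]=0;k[195:310,380:460]=1
hm=k&(P[...,2]>.004)&(P[...,2]<.1)
sat=hsv[...,1]
hand=hm&(sat>70)&(hsv[...,0]>15)&(hsv[...,2]>150)
head=hm&(sat<60)
for n,mm,z in(('hand',hand,.026),('head',head,.022)):
    pts=np.argwhere(cv2.morphologyEx(mm.astype(np.uint8),cv2.MORPH_OPEN,np.ones((3,3))))[:,::-1].astype(np.float32)
    r=cv2.minAreaRect(pts);bp=cv2.boxPoints(r);W=onplane(c,bp,z);print(n,len(pts),r,W.round(4).tolist(),'ctr',onplane(c,[r[0]],z).round(4))
E
```

```text
(290, 208) [ 22  83 248] 0.051
(310, 207) [ 14 113 113] 0.001
(412, 265) [ 26  64 254] 0.025
(427, 217) [128  10 103] 0.027
(414, 210) [173   5 222] 0.03
(442, 223) [165   7 221] 0.028
(250, 157) [ 13 130 224] 0.052
(222, 200) [150   5 102] 0.019
[array([260,  25,  51,  35,  84], dtype=int32), array([540, 136,  20,  91, 849], dtype=int32), array([ 69, 173,  15,   9,  59], dtype=int32), array([256, 198,  54,  18, 687], dtype=int32)]
wedge [[256, 205], [309, 214], [308, 198], [258, 199]] [[0.5148, 0.0915, 0.05], [0.4972, -0.0275, 0.05], [0.5333, -0.0248, 0.05], [0.5285, 0.0874, 0.05]]
plate [[205.0, 153.0], [299.0, 153.0], [299.0, 237.0], [205.0, 237.0]] [[0.6414, 0.2184, 0.018], [0.646, -0.0042, 0.018], [0.4475, -0.0075, 0.018], [0.4424, 0.2089, 0.018]]
block [[227, 170], [227, 197], [269, 197], [269, 170]] [[0.5953, 0.1609, 0.043], [0.5327, 0.1583, 0.043], [0.5348, 0.0631, 0.043], [0.5973, 0.0647, 0.043]]
rail [[293, 151], [211, 151], [212, 169], [289, 166]] [[0.6408, 0.0109, 0.052], [0.637, 0.1983, 0.052], [0.5949, 0.1939, 0.052], [0.6055, 0.0194, 0.052]]
hand 444 ((409.2950439453125, 261.5550842285156), (12.252983093261719, 86.27601623535156), 20.265697479248047) [[0.3091, -0.2119, 0.026], [0.4944, -0.2831, 0.026], [0.4851, -0.3101, 0.026], [0.2999, -0.2382, 0.026]] ctr [[ 0.3961 -0.2601  0.026 ]]
head 655 ((425.6227722167969, 239.25634765625), (38.19790267944336, 68.14275360107422), 0.9710219502449036) [[0.37, -0.2533, 0.022], [0.5274, -0.2581, 0.022], [0.528, -0.3495, 0.022], [0.3696, -0.3429, 0.022]] ctr [[ 0.448  -0.3005  0.022 ]]
```

Run:
```python
from meas import *
c=load('pics/top0.npz');P=heights(c);hsv=cv2.cvtColor(c['im'],cv2.COLOR_RGB2HSV)
k=np.zeros(P.shape[:2],bool);k[195:310,380:460]=1
hm=k&(P[...,2]>.008)&(P[...,2]<.1)
head=hm&(hsv[...,1]<45);head[236:]=0
head=cv2.morphologyEx(head.astype(np.uint8),cv2.MORPH_OPEN,np.ones((3,3)))>0
X=P[hm&~head];X=X[(X[:,2]<.04)];X=X[X[:,0]<.47]
vx,vy,x0,y0=cv2.fitLine(X[:,:2].astype(np.float32),cv2.DIST_L2,0,.01,.01).ravel();print('handle',np.degrees(np.arctan2(vy,vx)),x0,y0,X[:,:2].min(0),X[:,:2].max(0))
pts=np.argwhere(head)[:,::-1].astype(np.float32);r=cv2.minAreaRect(pts);bp=cv2.boxPoints(r)
print(r,onplane(c,bp,.02).round(4).tolist(),onplane(c,[r[0]],.022),P[head].mean(0))
# mask centre from depth extents in head axis
d=np.array([vx,vy])*np.sign(vx);n=np.array([-d[1],d[0]]);Y=P[head][:,:2];a=Y@d;b=Y@n
print('along',np.percentile(a,[1,99]),'across',np.percentile(b,[1,99]),'handle across',np.percentile(X[:,:2]@n,[2,50,98]), 'tail',(X[:,:2]@d).min())
am=np.percentile(a,[1,99]).mean();bm=np.percentile(b,[1,99]).mean();print('head est',d*am+n*bm)
```

```text
handle -21.579515 0.38709903 -0.25779954 [ 0.30208947 -0.30382597] [ 0.46930827 -0.21859313]
((426.49700927734375, 215.70709228515625), (39.76923751831055, 12.615386009216309), 22.61986541748047) [[0.5064, -0.2551, 0.02], [0.5341, -0.2671, 0.02], [0.5, -0.3543, 0.02], [0.4724, -0.3418, 0.02]] [[ 0.50293945 -0.30370907  0.022     ]] [ 0.50211089 -0.30246487  0.02591893]
along [0.56634415 0.59243057] across [-0.14175546 -0.05416682] handle across [-0.11059428 -0.09689969 -0.08706473] tail 0.3663229458693389
head est [ 0.50274763 -0.30418896]
```

>>> send_rows(
  rows=[
    [0,-24,5,36,0,0,0],
    [0,-24,5,36,0,0,0],
    [0,-24,5,36,0,0,0],
    [0,-24,5,36,0,0,0],
    [0,-24,5,36,0,0,0],
    [0,-24,5,36,0,0,0],
    [0,0,0,0,0,0.14,0],
    [0,0,0,0,0,0.14,0],
  ],
  grip_force=100,
)

```text
time: 0.95
tcp_pos: [0.4176, -0.3522, 0.195]
tcp_rot: [-1.575, 0.005, -1.411]
contact_force: [0.1, -0.7, 0.7]
finger_gap: 0.0854
```

```bash
cat > go.py <<'E'
import sys;from h import *
from scipy.spatial.transform import Rotation as R
def to(p,yaw):
    s=env.get_state();r=R.from_euler('xyz',s['tcp_rot']);g=R.from_euler('xyz',[-np.pi/2,0,yaw])
    d=(np.array(p)-s['tcp_pos'])*1000
    print('t',round(s['time'],2),'pos',s['tcp_pos'].round(4),'rpy',s['tcp_rot'].round(3),'gap',round(s['finger_gap'],4),'F',np.round(s['contact_force'],1))
    print('shift now-frame mm',r.inv().apply(d).round(1),'goal-frame',g.inv().apply(d).round(1),'turn',(r.inv()*g).as_rotvec().round(3))
if __name__=='__main__': a=list(map(float,sys.argv[1:]));to(a[:3],a[3])
E
python3 go.py .461 -.2875 .15 -1.949
```

```text
t 0.95 pos [ 0.4176 -0.3522  0.195 ] rpy [-1.575  0.005 -1.411] gap 0.0854 F [ 0.1 -0.7  0.7]
shift now-frame mm [-56.8  45.   53.4] goal-frame [-76.2  45.   16.5] turn [ 0.006  0.538 -0.004]
```

>>> send_rows(
  rows=[
    [0,0,0,0,0,0.14,0],
    [0,0,0,0,0,0.14,0],
    [0,0,0,0,0,0.14,0],
    [0,0,0,0,0,0.12,0],
    [0,-38,0,8,0,0,0],
    [0,-38,0,8,0,0,0],
    [0,0,0,0,0,0,0],
  ],
)

```text
time: 1.65
tcp_pos: [0.4632, -0.2844, 0.193]
tcp_rot: [-1.582, 0.003, -1.977]
contact_force: [0.9, 0.5, 0.2]
finger_gap: 0.0853
```

```bash
python3 go.py .461 -.2875 .15 -1.949
python3 - <<'E'
from h import *
c=snap('wrist','pics/w1.npz');cv2.imwrite('pics/w1.png',c['im'][:,:,::-1])
d=np.array([.930,-.368]);h=np.array([.503,-.304]);n=np.array([-d[1],d[0]])
print(proj(c,[[*h,.028],[*(h-.045*d),.026],[*(h-.2*d),.026],[*(h+.045*n),.014],[*(h-.045*n),.014]]).round(0).tolist())
E
```

```text
t 1.65 pos [ 0.4632 -0.2844  0.193 ] rpy [-1.582  0.003 -1.977] gap 0.0853 F [0.9 0.5 0.2]
shift now-frame mm [ 3.8 43.  -0.3] goal-frame [ 3.6 43.  -0.9] turn [ 0.011 -0.027 -0.004]
[[282.0, 135.0], [284.0, 185.0], [287.0, 326.0], [232.0, 134.0], [333.0, 131.0]]
```

View pics/w1.png

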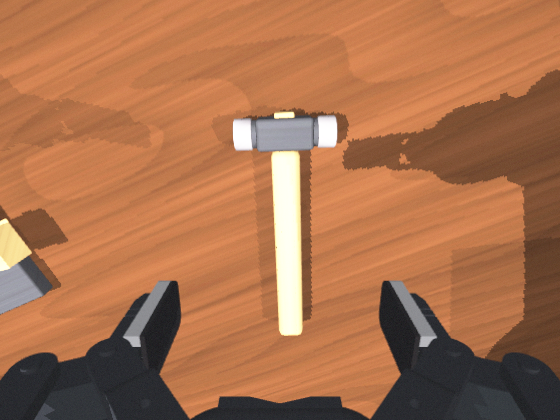

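The wrist view shows the hammer head at (285,133) and the handle along (286,185)–(290,330). That is within about 2 mm of the projected points, so I descend.

>>> send_rows(
  rows=[
    [0,3.5,40,-1,0.01,-0.027,0],
    [0,0,40,0,0,0,0],
    [0,0,40,0,0,0,0],
    [0,0,35,0,0,0,0],
  ],
)

```text
time: 2.1
tcp_pos: [0.4619, -0.298, 0.0398]
tcp_rot: [-1.555, -0.006, -1.955]
contact_force: [-0.1, -0.4, -0.2]
finger_gap: 0.0856
```

```bash
python3 go.py .4605 -.2885 .006 -1.949
```

```text
t 2.1 pos [ 0.4619 -0.298   0.0398] rpy [-1.555 -0.006 -1.955] gap 0.0856 F [-0.1 -0.4 -0.2]
shift now-frame mm [-8.5 33.7 -5.4] goal-frame [-8.3 33.8 -4.8] turn [-0.016 -0.006  0.006]
```

>>> send_rows(
  rows=[
    [0,-8,12,-5,-0.016,0.006,0.006],
    [0,0,12,0,0,0,0],
    [0,0,8,0,0,0,0],
    [0,0,0,0,0,0,0],
  ],
)

```text
time: 2.5
tcp_pos: [0.4565, -0.2899, 0.0036]
tcp_rot: [-1.579, -0.001, -1.965]
contact_force: [-0.1, -0.0, 0.6]
finger_gap: 0.0855
```

```bash
python3 go.py .4605 -.2885 .006 -1.949
```

```text
t 2.5 pos [ 0.4565 -0.2899  0.0036] rpy [-1.579e+00 -1.000e-03 -1.965e+00] gap 0.0855 F [-0.1 -0.   0.6]
shift now-frame mm [-2.8 -2.5  3.1] goal-frame [-2.8 -2.4  3.2] turn [ 0.008 -0.016  0.001]
```

>>> send_rows(
  rows=[
    [0,-3,-3,3,0.008,-0.016,0],
    [0.3,0,0,0,0,0,0],
    [1,0,0,0,0,0,0],
    [1,0,0,0,0,0,0],
    [1,0,0,0,0,0,0],
    [1,0,0,0,0,0,0],
    [1,0,0,0,0,0,0],
    [1,0,0,0,0,0,0],
  ],
  grip_force=100,
)

```text
time: 3.3
tcp_pos: [0.4638, -0.2902, 0.0118]
tcp_rot: [-1.56, -0.003, -1.947]
contact_force: [0.1, 0.5, 0.9]
finger_gap: 0.0236
```

```bash
python3 go.py .4605 -.2885 .006 -1.949
```

```text
t 3.3 pos [ 0.4638 -0.2902  0.0118] rpy [-1.56  -0.003 -1.947] gap 0.0236 F [0.1 0.5 0.9]
shift now-frame mm [-0.4  5.7 -3.7] goal-frame [-0.4  5.8 -3.7] turn [-0.011  0.002  0.003]
```

>>> send_rows(
  rows=[
    [1,0,0,0,0,0,0],
  ],
)

```text
time: 3.4
tcp_pos: [0.4638, -0.2902, 0.0118]
tcp_rot: [-1.56, -0.003, -1.947]
contact_force: [-0.1, 0.8, 0.5]
finger_gap: 0.0234
```

>>> send_rows(
  rows=[
    [1,0,0,0,0,0,0],
  ],
)

```text
time: 3.5
tcp_pos: [0.4638, -0.2902, 0.0118]
tcp_rot: [-1.56, -0.003, -1.947]
contact_force: [-0.7, 1.1, 1.5]
finger_gap: 0.0237
```

Run:
```python
from h import *
c=snap('wrist','pics/w2.npz');cv2.imwrite('pics/w2.png',c['im'][:,:,::-1])
```

```text
(no output)
```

View pics/w2.png

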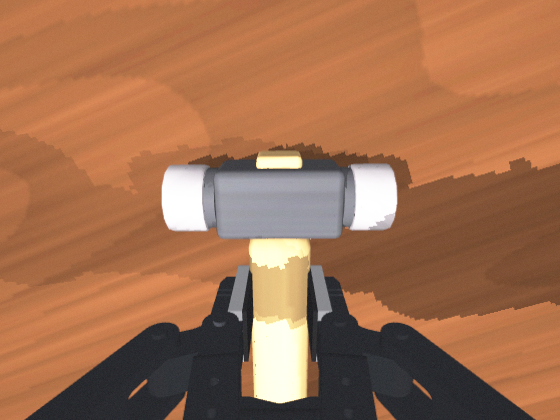

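The handle is between the pads and the head is square at (280,202), but the grip sits about 8 mm too high on the handle. I will open slightly, lower and regrip.

>>> send_rows(
  rows=[
    [0.4,0,0,0,0,0,0],
    [0.4,0,0,0,0,0,0],
    [0.4,0,4,-3,-0.011,0,0],
    [0.4,0,3,0,0,0,0],
    [0.4,0,0,0,0,0,0],
  ],
)

```text
time: 4.05
tcp_pos: [0.4606, -0.2889, 0.0036]
tcp_rot: [-1.573, -0.002, -1.948]
contact_force: [-0.3, 0.8, -0.4]
finger_gap: 0.0511
```

```bash
python3 go.py .4605 -.2885 .003 -1.949
```

```text
t 4.05 pos [ 0.4606 -0.2889  0.0036] rpy [-1.573 -0.002 -1.948] gap 0.0511 F [-0.3  0.8 -0.4]
shift now-frame mm [-0.4  0.6 -0.2] goal-frame [-0.4  0.6 -0.2] turn [0.002 0.001 0.002]
```

>>> send_rows(
  rows=[
    [1,0,0,0,0,0,0],
    [1,0,0,0,0,0,0],
    [1,0,0,0,0,0,0],
    [1,0,0,0,0,0,0],
    [1,0,0,0,0,0,0],
  ],
  grip_force=110,
)

```text
time: 4.55
tcp_pos: [0.4605, -0.2889, 0.0038]
tcp_rot: [-1.573, -0.002, -1.947]
contact_force: [-0.4, -0.9, 0.5]
finger_gap: 0.0238
```

>>> send_rows(
  rows=[
    [1,0,-15,0,0,0,0],
    [1,0,-35,0,0,0,0],
    [1,0,-35,0,0,0,0],
    [1,0,-20,0,0,0,0],
    [1,0,0,0,0,-0.1,0],
    [1,0,0,0,0,-0.1,0],
    [1,0,0,0,0,-0.1,0],
    [1,0,0,0,0,-0.1,0],
  ],
)

```text
time: 5.35
tcp_pos: [0.4524, -0.2829, 0.1043]
tcp_rot: [-1.596, 0.012, -1.532]
contact_force: [-0.1, -0.2, -5.4]
finger_gap: 0.024
```

```bash
python3 go.py .469 -.125 .10 -1.548;python3 - <<'E'
from h import *
c=snap('wrist','pics/w3.npz');cv2.imwrite('pics/w3.png',c['im'][:,:,::-1])
E
```

```text
t 5.35 pos [ 0.4524 -0.2829  0.1043] rpy [-1.596  0.012 -1.532] gap 0.024 F [-0.1 -0.2 -5.4]
shift now-frame mm [-157.1    5.6   22.9] goal-frame [-157.5    4.3   20.2] turn [ 0.025  0.016 -0.012]
```

View pics/w3.png

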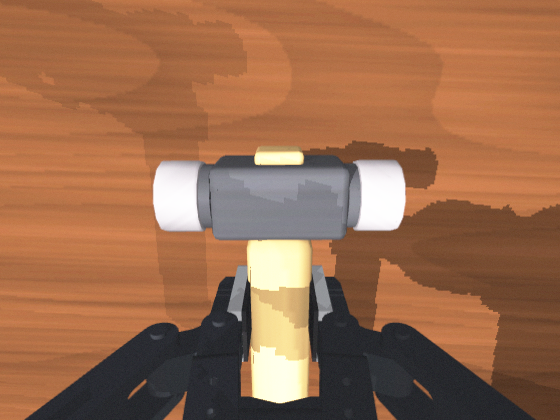

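The hammer is held, weighs about 0.55 kg and is square in the grip (head centre at (279,196)). I move towards the clamp, staying behind the wedge butt.

>>> send_rows(
  rows=[
    [1,-38,0,6,0.025,0.016,-0.012],
    [1,-38,0,5,0,0,0],
    [1,-38,0,5,0,0,0],
    [1,-36,0,4,0,0,0],
    [1,0,0,0,0,0,0],
  ],
)

```text
time: 5.9
tcp_pos: [0.4637, -0.1288, 0.0996]
tcp_rot: [-1.582, 0.002, -1.562]
contact_force: [0.1, -0.2, -5.4]
finger_gap: 0.0239
```

```bash
python3 go.py .469 -.115 .031 -1.548
```

```text
t 5.9 pos [ 0.4637 -0.1288  0.0996] rpy [-1.582  0.002 -1.562] gap 0.0239 F [ 0.1 -0.2 -5.4]
shift now-frame mm [-13.6  68.6   6.2] goal-frame [-13.7  68.6   5.6] turn [ 0.011 -0.014 -0.002]
```

>>> send_rows(
  rows=[
    [1,-2,24,5,0.011,-0.014,0],
    [1,0,24,0,0,0,0],
    [1,0,15,0,0,0,0],
    [1,0,4,0,0,0,0],
    [1,0,0,0,0,0,0],
  ],
)

```text
time: 6.4
tcp_pos: [0.4668, -0.1238, 0.0288]
tcp_rot: [-1.576, 0.004, -1.549]
contact_force: [-1.0, -0.6, -5.4]
finger_gap: 0.0237
```

```bash
python3 go.py .469 -.105 .031 -1.548;python3 - <<'E'
from h import *
c=snap('wrist','pics/w4.npz');cv2.imwrite('pics/w4.png',c['im'][:,:,::-1])
c=snap('top','pics/t4.npz');crop(c,190,140,370,290,4,'pics/t4.png')
E
```

```text
t 6.4 pos [ 0.4668 -0.1238  0.0288] rpy [-1.576  0.004 -1.549] gap 0.0237 F [-1.  -0.6 -5.4]
shift now-frame mm [-18.8  -2.2   2.6] goal-frame [-18.7  -2.2   2.6] turn [ 0.005 -0.001 -0.004]
```

View pics/w4.png

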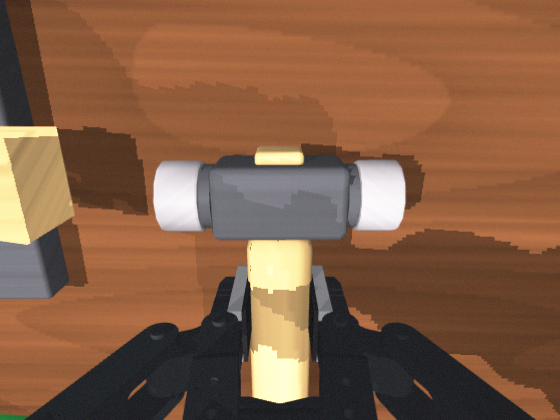

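View pics/t4.png

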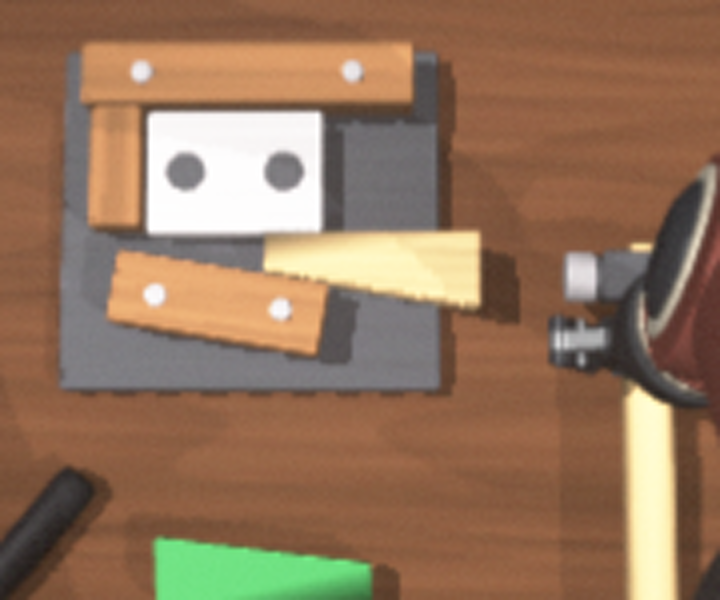

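Run:
```python
from h import *
c=load('pics/w4.npz');print(bydepth(c,[(50,150),(20,200),(62,200),(40,245),(160,195),(165,195),(280,200)]).round(4))
c=load('pics/t4.npz');print(bydepth(c,[(309,205),(300,208),(333,209),(335,209),(342,209)]).round(4));print(onplane(c,[(310,205),(332,209)],.045).round(4))
```

```text
[[ 0.5246 -0.0271  0.0239]
 [ 0.5104 -0.0279  0.0475]
 [ 0.5027 -0.0278  0.0236]
 [ 0.477  -0.008   0.0158]
 [ 0.5149 -0.0808  0.0519]
 [ 0.515  -0.0826  0.052 ]
 [ 0.5146 -0.1231  0.0536]]
[[ 0.5179 -0.0274  0.0475]
 [ 0.5106 -0.0073  0.0477]
 [ 0.5087 -0.0802  0.0573]
 [ 0.5096 -0.0855  0.0512]
 [ 0.5099 -0.1012  0.0514]]
[[ 0.5183 -0.0298  0.045 ]
 [ 0.5103 -0.0795  0.045 ]]
```

Butt at y≈-0.028, face at y≈-0.079, head centre z≈0.0395, and x lined up within a few mm. First tap: a partial drive, then draw back.

>>> send_rows(
  rows=[
    [1,-15,0,2,0.005,0,-0.004],
    [1,-15,0,0,0,0,0],
    [1,-12,0,0,0,0,0],
  ],
)

```text
time: 6.8
tcp_pos: [0.4707, -0.0851, 0.0321]
tcp_rot: [-1.562, -0.005, -1.557]
contact_force: [0.6, 1.2, -5.7]
finger_gap: 0.0241
```

>>> send_rows(
  rows=[
    [1,-8,0,0,0,0,0],
    [1,-8,0,0,0,0,0],
  ],
)

```text
time: 7.0
tcp_pos: [0.4713, -0.0678, 0.0333]
tcp_rot: [-1.56, -0.005, -1.557]
contact_force: [-0.4, -0.0, -5.6]
finger_gap: 0.0238
```

```bash
python3 go.py .469 -.105 .031 -1.548
```

```text
t 7.0 pos [ 0.4713 -0.0678  0.0333] rpy [-1.56  -0.005 -1.557] gap 0.0238 F [-0.4 -0.  -5.6]
shift now-frame mm [37.2  2.4 -2.8] goal-frame [37.2  2.3 -3.2] turn [-0.011 -0.009  0.005]
```

>>> send_rows(
  rows=[
    [1,-8,2,-1,-0.01,-0.009,0.005],
  ],
)

```text
time: 7.1
tcp_pos: [0.4705, -0.0595, 0.0317]
tcp_rot: [-1.569, -0.0, -1.548]
contact_force: [-0.4, -0.9, -5.1]
finger_gap: 0.0239
```

>>> send_rows(
  rows=[
    [1,-8,0,0,0,0,0],
  ],
)

```text
time: 7.2
tcp_pos: [0.4706, -0.0515, 0.0316]
tcp_rot: [-1.569, -0.001, -1.549]
contact_force: [0.6, -0.2, -5.2]
finger_gap: 0.0237
```

```bash
python3 go.py .469 -.105 .031 -1.548
python3 - <<'E'
from h import *
c=snap('wrist','pics/w5.npz');cv2.imwrite('pics/w5.png',c['im'][:,:,::-1])
E
```

```text
t 7.2 pos [ 0.4706 -0.0515  0.0316] rpy [-1.569e+00 -1.000e-03 -1.549e+00] gap 0.0237 F [ 0.6 -0.2 -5.2]
shift now-frame mm [53.5  0.7 -2.8] goal-frame [53.5  0.6 -2.8] turn [-0.002 -0.001  0.001]
```

View pics/w5.png

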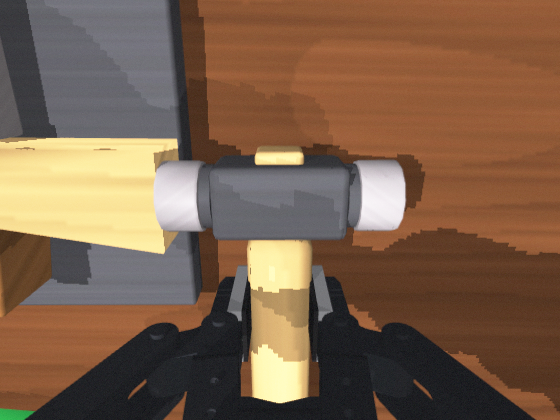

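The wrist view shows the face (column 157) against the butt, and the wedge has moved in about 22 mm. I draw back clear.

>>> send_rows(
  rows=[
    [1,15,0,-2,0,0,0],
    [1,12,0,0,0,0,0],
    [1,0,0,0,0,0,0],
    [1,0,0,0,0,0,0],
  ],
)

```text
time: 7.65
tcp_pos: [0.4695, -0.0758, 0.0313]
tcp_rot: [-1.569, 0.002, -1.544]
contact_force: [0.0, 1.1, -5.0]
finger_gap: 0.024
```

```bash
python3 go.py .469 -.105 .031 -1.548
python3 - <<'E'
from h import *
c=snap('wrist','pics/w6.npz');cv2.imwrite('pics/w6.png',c['im'][:,:,::-1])
c=snap('top','pics/t6.npz');crop(c,190,140,370,290,4,'pics/t6.png')
E
```

```text
t 7.65 pos [ 0.4695 -0.0758  0.0313] rpy [-1.569  0.002 -1.544] gap 0.024 F [ 0.   1.1 -5. ]
shift now-frame mm [29.2  0.2 -1.3] goal-frame [29.2  0.3 -1.2] turn [-0.002  0.004 -0.002]
```

View pics/w6.png

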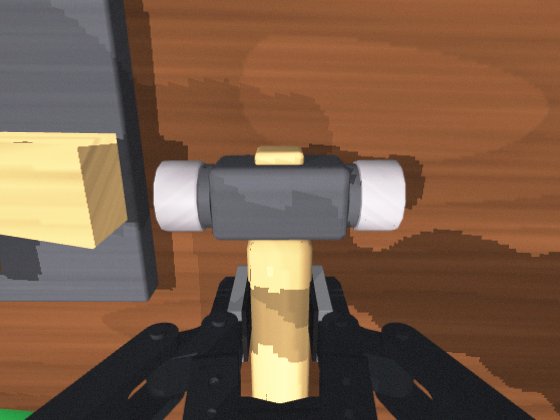

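View pics/t6.png

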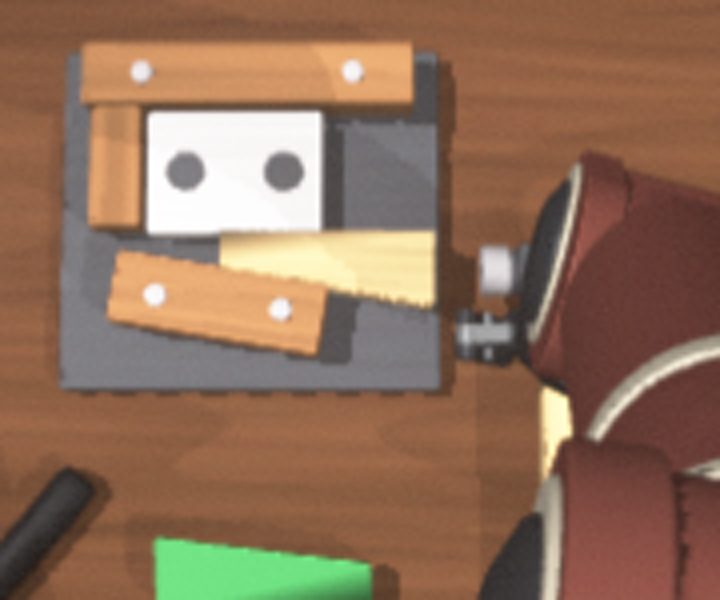

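The wedge moved about 25 mm and stays straight. The butt is now at top-crop column 436, leaving about 22 mm to go. Second tap.

>>> send_rows(
  rows=[
    [1,-12,0,1,-0.002,0.004,-0.002],
    [1,-12,0,0,0,0,0],
    [1,-6,0,0,0,0,0],
    [1,-6,0,0,0,0,0],
  ],
)

```text
time: 8.15
tcp_pos: [0.4713, -0.0402, 0.0316]
tcp_rot: [-1.567, -0.003, -1.552]
contact_force: [0.6, -4.3, -5.9]
finger_gap: 0.0237
```

>>> send_rows(
  rows=[
    [1,10,0,0,0,0,0],
    [1,12,0,0,0,0,0],
    [1,0,0,0,0,0,0],
    [1,0,0,0,0,0,0],
  ],
)

```text
time: 8.55
tcp_pos: [0.4706, -0.0628, 0.0315]
tcp_rot: [-1.57, -0.002, -1.549]
contact_force: [0.4, -0.0, -4.5]
finger_gap: 0.0238
```

```bash
python3 go.py .470 -.027 .031 -1.548
python3 - <<'E'
from h import *
c=snap('wrist','pics/w7.npz');cv2.imwrite('pics/w7.png',c['im'][:,:,::-1])
print(bydepth(c,[(20,190),(60,190)]).round(4))
E
```

```text
t 8.55 pos [ 0.4706 -0.0628  0.0315] rpy [-1.57  -0.002 -1.549] gap 0.0238 F [ 0.4 -0.  -4.5]
shift now-frame mm [-35.8   0.4   0.1] goal-frame [-35.8   0.5   0.2] turn [-0.001 -0.001  0.002]
[[0.518  0.0324 0.05  ]
 [0.5185 0.0177 0.0506]]
```

View pics/w7.png

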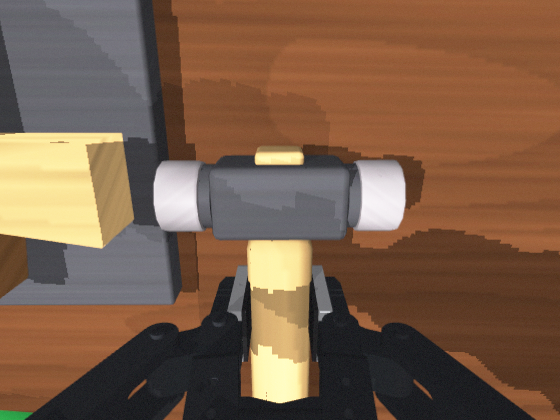

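The second tap registered about 4 N and the wedge moved to butt y≈0.006. The drawback is clear. Third tap goes towards tight, watching the force.

>>> send_rows(
  rows=[
    [1,-12,0,0,0,0,0],
    [1,-10,0,0,0,0,0],
    [1,-6,0,0,0,0,0],
    [1,-5,0,0,0,0,0],
  ],
)

```text
time: 9.0
tcp_pos: [0.471, -0.0296, 0.0316]
tcp_rot: [-1.567, -0.004, -1.554]
contact_force: [0.7, -5.0, -5.9]
finger_gap: 0.0237
```

>>> send_rows(
  rows=[
    [1,-4,0,0,0,0,0],
  ],
)

```text
time: 9.1
tcp_pos: [0.4711, -0.0278, 0.0318]
tcp_rot: [-1.566, -0.008, -1.557]
contact_force: [-0.4, -12.8, -4.8]
finger_gap: 0.0236
```

>>> send_rows(
  rows=[
    [1,-3,0,0,0,0,0],
  ],
)

```text
time: 9.2
tcp_pos: [0.471, -0.0278, 0.032]
tcp_rot: [-1.565, -0.012, -1.561]
contact_force: [-0.4, -8.0, -4.5]
finger_gap: 0.0238
```

```bash
python3 go.py .470 -.027 .031 -1.548
```

```text
t 9.2 pos [ 0.471  -0.0278  0.032 ] rpy [-1.565 -0.012 -1.561] gap 0.0238 F [-0.4 -8.  -4.5]
shift now-frame mm [-0.8  0.9 -1. ] goal-frame [-0.8  1.  -1. ] turn [-0.005 -0.013  0.012]
```

It stopped at the predicted place (TCP y -0.028). I draw back and tap again, firmer.

>>> send_rows(
  rows=[
    [1,10,-1,-1,-0.005,-0.013,0.012],
    [1,10,0,0,0,0,0],
    [1,0,0,0,0,0,0],
    [1,-10,0,0,0,0,0],
    [1,-8,0,0,0,0,0],
    [1,-6,0,0,0,0,0],
  ],
)

```text
time: 9.8
tcp_pos: [0.4678, -0.0275, 0.033]
tcp_rot: [-1.574, -0.007, -1.555]
contact_force: [-1.5, -24.6, -1.2]
finger_gap: 0.0242
```

>>> send_rows(
  rows=[
    [1,-8,0,0,0,0,0],
  ],
)

```text
time: 9.9
tcp_pos: [0.4674, -0.0272, 0.0334]
tcp_rot: [-1.573, -0.017, -1.567]
contact_force: [-1.0, -21.4, -1.5]
finger_gap: 0.0238
```

>>> send_rows(
  rows=[
    [1,-8,0,0,0,0,0],
  ],
)

```text
time: 10.0
tcp_pos: [0.4669, -0.027, 0.0338]
tcp_rot: [-1.572, -0.026, -1.579]
contact_force: [-2.1, -17.8, -1.9]
finger_gap: 0.0238
```

```bash
python3 go.py .470 -.027 .031 -1.548
```

```text
t 10.0 pos [ 0.4669 -0.027   0.0338] rpy [-1.572 -0.026 -1.579] gap 0.0238 F [ -2.1 -17.8  -1.9]
shift now-frame mm [-0.1  2.8  3.1] goal-frame [0.1 2.8 3.1] turn [ 0.001 -0.031  0.026]
```

It does not move at 20-25 N. I draw back clear and check with the cameras.

>>> send_rows(
  rows=[
    [1,15,2,2,0,-0.031,0.026],
    [1,25,0,0,0,0,0],
    [1,30,0,0,0,0,0],
    [1,30,0,0,0,0,0],
    [1,0,0,0,0,0,0],
  ],
)

```text
time: 10.5
tcp_pos: [0.4719, -0.1239, 0.032]
tcp_rot: [-1.572, -0.0, -1.537]
contact_force: [0.2, -0.2, -5.6]
finger_gap: 0.0237
```

```bash
python3 go.py .470 -.027 .031 -1.548
python3 - <<'E'
from meas import *
c=snap('wrist','pics/w8.npz');cv2.imwrite('pics/w8.png',c['im'][:,:,::-1])
c=snap('top','pics/t8.npz');crop(c,190,140,370,290,4,'pics/t8.png')
P=heights(c);hsv=cv2.cvtColor(c['im'],cv2.COLOR_RGB2HSV)
m,l,st,_=wedge(c);k=np.zeros_like(m);k[185:230,230:325]=1;a,w=quad(m&k,c,.05);print('wedge',a.tolist(),w.round(4).tolist(),np.median(P[m&k][:,2]))
k[:]=0;k[170:198,215:300]=1;bl=k&(hsv[...,1]<40)&(hsv[...,2]>200)
a,w=quad(bl,c,.043);print('block',a.tolist(),w.round(4).tolist(),np.median(P[bl][:,2]))
E
```

```text
t 10.5 pos [ 0.4719 -0.1239  0.032 ] rpy [-1.572 -0.    -1.537] gap 0.0237 F [ 0.2 -0.2 -5.6]
shift now-frame mm [-96.9   1.    1.4] goal-frame [-96.9   1.    0.3] turn [0.002 0.011 0.   ]
wedge [[288, 196], [239, 199], [236, 205], [288, 211]] [[0.5369, 0.0202, 0.05], [0.5276, 0.1301, 0.05], [0.5138, 0.1364, 0.05], [0.5029, 0.0195, 0.05]] 0.05038920477150388
block [[227, 170], [226, 196], [269, 195], [269, 170]] [[0.5953, 0.1609, 0.043], [0.5349, 0.1607, 0.043], [0.5394, 0.0632, 0.043], [0.5973, 0.0647, 0.043]] 0.04328588615315265
```

View pics/w8.png

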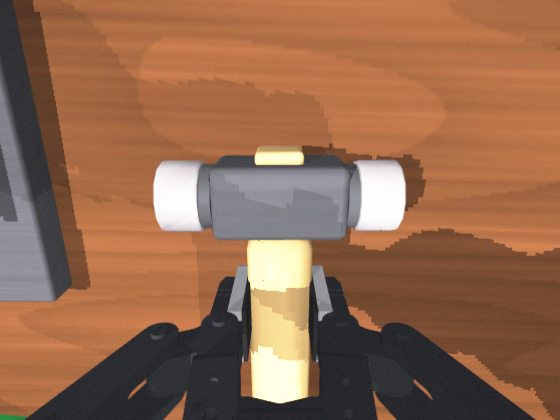

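View pics/t8.png

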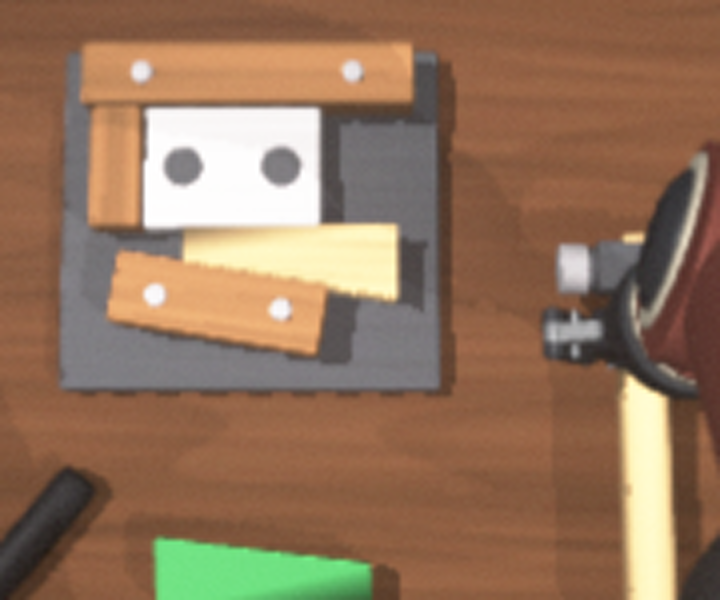

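The wedge butt is at y≈0.020, which is its tight place. The block now abuts the rail (crop row 107 against the rail edge at 103, having moved about 2.5 mm). Next I lay the hammer down on free bench to the right.

>>> send_rows(
  rows=[
    [1,35,-5,0,0,0.011,0],
    [1,40,0,0,0,0,0],
    [1,40,0,0,0,0,0],
    [1,0,0,0,0,0,0],
    [1,0,0,0,0,0,0],
  ],
)

```text
time: 11.1
tcp_pos: [0.4789, -0.2216, 0.0345]
tcp_rot: [-1.576, 0.015, -1.519]
contact_force: [0.6, 2.1, -5.4]
finger_gap: 0.0239
```

```bash
python3 go.py .470 -.24 .0045 -1.548
```

```text
t 11.1 pos [ 0.4789 -0.2216  0.0345] rpy [-1.576  0.015 -1.519] gap 0.0239 F [ 0.6  2.1 -5.4]
shift now-frame mm [18.4 29.7 -9.7] goal-frame [18.2 30.  -9.4] turn [ 0.006  0.029 -0.015]
```

>>> send_rows(
  rows=[
    [1,0,8,0,0.006,0.029,-0.015],
    [1,0,8,0,0,0,0],
    [1,0,6,0,0,0,0],
    [1,0,0,0,0,0,0],
  ],
)

```text
time: 11.5
tcp_pos: [0.4801, -0.2138, 0.0109]
tcp_rot: [-1.571, 0.004, -1.538]
contact_force: [0.6, -1.1, -5.0]
finger_gap: 0.0239
```

```bash
python3 go.py .470 -.24 .0045 -1.548
```

```text
t 11.5 pos [ 0.4801 -0.2138  0.0109] rpy [-1.571  0.004 -1.538] gap 0.0239 F [ 0.6 -1.1 -5. ]
shift now-frame mm [ 25.9   6.3 -10.9] goal-frame [ 26.    6.4 -10.7] turn [ 0.001  0.01  -0.004]
```

>>> send_rows(
  rows=[
    [1,0,4,0,0.001,0.01,-0.004],
    [1,0,2,0,0,0,0],
  ],
)

```text
time: 11.7
tcp_pos: [0.4806, -0.2127, 0.0046]
tcp_rot: [-1.57, 0.001, -1.547]
contact_force: [0.2, 0.0, -5.6]
finger_gap: 0.024
```

>>> send_rows(
  rows=[
    [1,0,2,0,0,0,0],
    [1,0,0,0,0,0,0],
  ],
)

```text
time: 11.9
tcp_pos: [0.4811, -0.2129, 0.0042]
tcp_rot: [-1.569, 0.0, -1.547]
contact_force: [1.1, 0.3, -5.1]
finger_gap: 0.0239
```

>>> send_rows(
  rows=[
    [1,0,2,0,0,0,0],
    [1,0,1,0,0,0,0],
  ],
)

```text
time: 12.1
tcp_pos: [0.4814, -0.2131, 0.0038]
tcp_rot: [-1.568, 0.0, -1.547]
contact_force: [-1.2, 1.8, 2.0]
finger_gap: 0.0238
```

The hammer now rests on the bench. Release, then rise.

>>> send_rows(
  rows=[
    [0.6,0,0,0,0,0,0],
    [0.3,0,0,0,0,0,0],
    [0,0,0,0,0,0,0],
    [0,0,0,0,0,0,0],
    [0,0,0,0,0,0,0],
    [0,0,-15,0,0,0,0],
    [0,0,-30,0,0,0,0],
  ],
)

```text
time: 12.8
tcp_pos: [0.4819, -0.214, 0.0478]
tcp_rot: [-1.568, -0.001, -1.548]
contact_force: [0.1, 0.1, 0.6]
finger_gap: 0.0854
```

>>> send_rows(
  rows=[
    [0,0,-40,0,0,0,0],
    [0,0,-40,0,0,0,0],
    [0,40,-10,0,0,0,0],
    [0,40,0,0,0,0,0],
    [0,40,0,0,0,0,0],
    [0,40,0,0,0,0,0],
    [0,0,0,0,0,0,0],
  ],
)

```text
time: 13.5
tcp_pos: [0.4891, -0.3784, 0.1461]
tcp_rot: [-1.559, -0.006, -1.541]
contact_force: [-1.1, 0.4, -0.4]
finger_gap: 0.0851
```

Run:
```python
from meas import *
c=snap('top','pics/t9.npz');crop(c,190,140,450,320,3,'pics/t9.png')
P=heights(c);hsv=cv2.cvtColor(c['im'],cv2.COLOR_RGB2HSV)
m,l,st,_=wedge(c);k=np.zeros_like(m);k[185:230,230:325]=1;a,w=quad(m&k,c,.05);print('wedge',w.round(4).tolist(),np.median(P[m&k][:,2]))
print(bydepth(c,[(388,212),(386,240),(386,270),(386,290)]).round(3))
c=snap('scene','pics/s9.npz');cv2.imwrite('pics/s9.png',c['im'][:,:,::-1])
```

```text
wedge [[0.4961, 0.0194, 0.05], [0.5369, 0.0202, 0.05], [0.5229, 0.1367, 0.05], [0.5138, 0.1364, 0.05]] 0.05020755793831527
[[ 0.509 -0.212  0.026]
 [ 0.444 -0.206  0.027]
 [ 0.376 -0.206  0.027]
 [ 0.331 -0.207  0.023]]
```

View pics/t9.png

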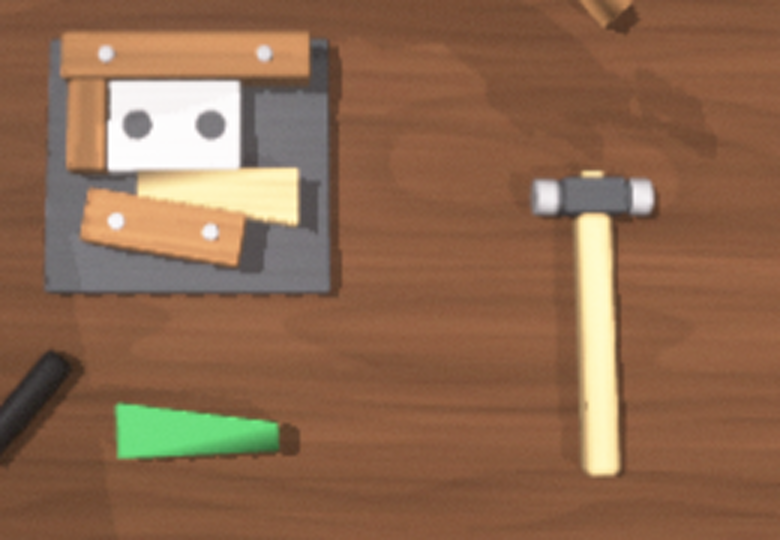

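View pics/s9.png

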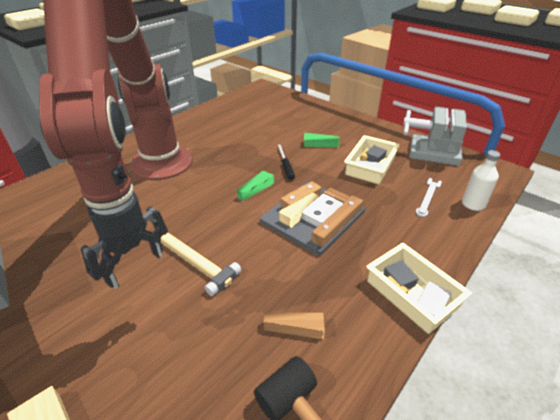

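The top view shows the hammer flat on the bench, head at crop (593,196). The wedge is tight, the block is against the rail and the gripper is clear of everything. Handing in.

Run:
```python
from bench import env
print(env.sign_off())
```

```text
the job is handed in; nothing more can be done
None
```

I drove the wedge home with four hammer taps, drawing back clear after each, and laid the hammer flat on the bench off the clamp. The job was handed in at about 13.6 s of the 51 s allowed; no verdict is reported.

- **Grip:** My first grip on the handle was about 8 mm too high, so I opened, lowered and regripped before lifting.
- **Taps:** The first moved the wedge about 25 mm, the second about 9 mm, and the third to its stop. The fourth, at about 25 N, left it within about 1 mm.
- **Wedge:** In the last top view its butt is at world y ≈ 0.020 m, within about 1 mm of the predicted tight place. It lies straight and flat, with its top at 0.050 m.
- **Block:** It moved about 2.5 mm and looks closed up to the rail in the pictures. I did not measure the remaining gap directly, because the picture's resolution is about 2 mm.
- **Hammer:** It lies flat with its head at about (0.51, -0.21) m. The gripper is open and clear of everything, about 0.15 m up.
- **Force reading:** During the first tap the wrist force showed almost no push, although the wedge clearly moved. The second tap read about 4 N while pushing, before the wedge was home.

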